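# Open the push-and-turn safety cap of the pickling-salt jug

## Robot

A 6-joint arm with a two-finger parallel gripper is mounted at the origin on a cart in front of the work surface, level with it; the furniture and walls round the work are solid. World frame = base frame: x ahead of the robot, y to its left, z up, the work surface at z = 0. Lengths are in m, angles in degrees, forces in N, time in s.
With the tool pointing down it reaches from about 0.35 to 0.875 m from the base axis. Payload 4.2 kg.
Tool frame: the origin (TCP) lies midway between the tips of the shut fingers; the grasp point (between the pads) lies 19 mm behind it; z points along the fingers, y is the line along which they close (so a half turn about z gives the same grasp; the last joint's range is limited). The gripper opens to 87 mm and grips with 3 to 60 N. Pads are 19 mm wide; open, the fingers measure 117 mm over their backs; the gripper's body (75 mm by 190 mm) begins 51 mm behind the grasp point.
Start: joints at [-61.272, 22.042, 0.453, 0, -68.411, -14.817], TCP at [0.15, -0.607, 0.199] pointing down, gripper open.
Joint ranges: [-179.83, 179.83], [-69.29, 118.12], [-61.27, 80.66], [-181.25, 117.63], [-171.15, -9.14], [-177.46, 177.46]. Speed limits (degrees/s): [159.86, 159.86, 180, 180, 180, 180].

## Interface

Orientations are given as a 3x3 rotation matrix whose columns are the frame's x, y, z axes.
In Python, from station import sense, capture, finish_job, silhouettes, landmark_of gives the robot as it stands.
- The arm moves only by the tool step_arm, never from a script. Its arguments are lists of equal length, an entry for each row: "linear": the shift along the tool's x, y, z in mm, a list of three; "delta_rot": the turn, a rotation vector about the tool's x, y, z in rad, a list of three; "grip": the finger opening in mm, from 0 to 87. A call has 1 to 10 rows; each row shifts and turns the commanded pose from where the row before left it, along the tool's axes as they then stand; what a row does not reach is not made up. A row lasts 1/8 s, in which the tool goes at most 62.5 mm and 10.7 degrees, less where a joint would pass 70% of its speed; a pose out of reach is approached as far as the arm can. A call with a gripper value outside its range is refused whole. The fingers move at their own pace and stop on an object; the grip force is fixed at half the most. Time passes only in rows, so rows that do not move let the fingers close. It gives the time, the measured TCP pose, the force, the opening and the grip force at its end, in the units of the state.
- sense(): the state, without advancing time (a new reading comes with each control period).
- capture(name): name is "scene" or "top" or "wrist"; returns a dict with "img" (420x560x3 uint8, red, green, blue), "fx", "fy", "cx", "cy" (pixels), "world_to_cam" (4x4, takes a point from world to camera coordinates); the wrist camera has in their place "mount" (4x4, takes a point from camera to tool coordinates, whose origin is the TCP and whose axes are the flange's). Camera axes: x right, y up, looking along -z (the intrinsics and any distortion apply to the point x, -y, -z); pixel columns grow to the right and rows downward; lengths in m; the calibration is good to about 2 mm. A picture is of the moment at which its call begins: read the wrist's pose just before it. There is no depth.
- finish_job(): hands the job in; it is judged then, once.
Trained networks look in the newest picture that a camera, given by its name, has taken for a name from the list of things; names that differ only in an ending like _2 or _b are one class to them, and where a whole thing is asked for, a point or a joint stands for the part that bears it (a point fixed in the world has none). Each returns a list of dicts, best first, with "score" (0 to 1); they miss things now and then, are a little off and sometimes report something else, mostly with a low value. They report only what shows in the picture. A call takes as long as a camera call.
- silhouettes(camera, label): "mask" (420x560 bool, what is visible of it) and "point" ([column, row] in pixels, amid what is visible of it).
- landmark_of(camera, label): "point" ([column, row] in pixels: a listed point, or the origin of a listed thing).
The state is a dict: "time_s": time; "joints": joint angles; "joint_velocities": joint speeds; "effort": joint torques, N m; "tcp_pos": TCP position; "ee_rot": TCP orientation; "wrist_force": force on the tool from outside, world axes, zero at the start; "moment": the same for the moment, N m; "gripper_width": opening from 0.0 (shut) to 1.0 (fully open); "gripper_force": force on a finger pad.
Only numpy, scipy, OpenCV 4.12 (cv2) and the standard library are available. Lean on these libraries where they do the work, as an engineer would, in place of code of your own. Each camera call takes 0.05 s, during which the arm holds its last target. There are 200 camera calls.

## Task

Take the red safety cap off the white jug: press it down firmly against its spring and, still pressing, turn it anticlockwise (seen looking down on the cap) from the red mark to the green mark, where it comes free, then lift it off. Lay it flat in the grey tray, grip bar up, let go of it, and leave the other things on the bench where they are.

Things in the scene. Friction and masses are not known exactly. Their poses are not given: they have to be found in the camera images.
- jug: White canister fixed to the bench, 120 (x) by 110 (y) by 135 mm tall, carrying handle over its back up to 162 mm; origin: centre of its underside, z up, front (-x) turned roughly to the robot. The front of its top slopes down by 30 degrees and carries the neck. It stands on the right or the left of the work area, the tray on the other side.
- neck: The jug's fixed neck, 48 mm across, 20 mm tall; origin on its axis at the shoulder; z: neck axis out of the jug, leaning 30 degrees from vertical to the jug's front; x: the line along which the cap's bar must lie for the cap to come free (within about 8 degrees, either way round). A black spring-loaded seal in the mouth pushes the cap outwards: 8 N when locked, 12.5 N at the stop.
- cap: Loose red cap, 59 mm across, 25 mm tall, with a grip bar on top (see cap_bar), 60 g. Origin: centre of its underside; z out of its top; x along the bar, a white line at the bar's -x end. At the start locked on the neck, coaxial, underside 9 mm out from the neck's origin, its x 60 degrees clockwise from the neck's x (white line at the red mark); it turns a few degrees and cannot be lifted.
- cap_bar (a point): Centre of the cap's upright grip bar: 12 mm thick, 46 mm long (cap's x), 25 mm tall, standing on the cap's 59 mm disc; this point is 39 mm above the cap's underside, 11 mm below the bar's top, 14 mm above the disc. The bar bears the turning and can be gripped tightly.
- neck_mouth (a point): On the neck's axis at its top, 20 mm out. To free the cap: push it in along the axis by more than 5 mm (stop at 9 mm), keep it down, turn it 60 degrees anticlockwise seen from outside (green mark; hard stop about 9 degrees beyond), then draw it straight off along the axis; it is clear of the neck after 20 mm. Let go there, it pops out 4 mm and stays on the neck.
- tray: Grey open plastic tray fixed to the bench, 116 mm (its x) by 124 mm (its y) outside, 14 mm tall, walls 4 mm; origin at the centre of its underside.
- tray_in (a point): Centre of the tray's inner floor, 4 mm above the bench; axes as the tray's, z up.
- tin: Loose bystander: cream salve tin with a white ribbed lid, 64 mm across, 56 mm tall, standing between the jug and the tray; origin at the centre of its underside. It must stay where it is.
- charcoal: Loose bystander: dark brown heat block 35x47x35 mm near the back edge of the bench; origin at the centre of its underside. It must stay where it is.

How it is judged (in metres and radians):
On the way, in this order (a step that is already met when the one before it is completed fails the run):
1. the cap has been pressed in by 4 mm or more while still at its locked angle (z of cap in the frame of neck below 0.005 m and angle between the x axis of cap and the x axis of neck, either way round above 0.75 rad and distance between cap and neck below 0.02 m).
2. the cap has been turned to its release position while still on the neck (angle between the x axis of cap and the x axis of neck, either way round below 0.25 rad and distance between cap and neck below 0.02 m).
At the end, for the whole second after the job is handed in: The cap lies flat on the tray's floor inside its walls, bar up (tilt under 0.12 rad, its underside within 6 mm of the floor, its centre within 36 mm of the tray's centre), at rest (angle between cap's own z axis and vertical below 0.12 rad and horizontal distance between cap and tray_in below 0.036 m and z of cap in the frame of tray_in between -0.004 and 0.006 m and contact force between cap and tray above 0.1 N and linear speed of cap below 0.02 m/s); the robot touches nothing.
It fails at once if a bystander is moved by more than 30 mm (tin or charcoal block) (distance of any of tin, charcoal from where it was at the start of the episode above 0.03 m).
It also fails if it takes over 45 s, if anything falls off the work surface, if the arm or the gripper's body presses on something with over 40 N, if the wrist force passes 120 N, or if a joint passes its speed limit or range.

## Working session

There is one attempt and no reset: what is moved stays moved. The work goes in short steps, Python scripts to look and compute and a tool call to move; the robot and the scene stay as the last step left them, time stands still between calls to the robot, and variables do not carry over. Pictures are saved under pics/ and viewed, at most 10 in all, crops included, and the job is handed in when it is done.

Besides the shell and the picture viewer there is one more tool, called as name(argument=value, ...) on one line, values as JSON. step_arm: Moves the arm, as the interface text tells. Its arguments: {"type":"object","properties":{"linear":{"type":"array"},"delta_rot":{"type":"array"},"grip":{"type":"array"}},"required":["linear","delta_rot","grip"]}

```bash
mkdir -p pics; ls
cat > h.py <<'E'
import numpy as np, cv2
from station import *
def cam(n):
    s=sense(); c=capture(n); return c,s
def W2C(c,s=None):
    if 'world_to_cam' in c: return np.array(c['world_to_cam'])
    T=np.eye(4);T[:3,:3]=s['ee_rot'];T[:3,3]=s['tcp_pos']
    return np.linalg.inv(T@np.array(c['mount']))
def proj(c,M,P):
    p=(M@np.append(P,1))[:3]; return np.array([c['cx']+c['fx']*p[0]/-p[2],c['cy']+c['fy']*-p[1]/-p[2]])
def ray(c,M,px):
    d=np.array([(px[0]-c['cx'])/c['fx'],-(px[1]-c['cy'])/c['fy'],-1.]);R=M[:3,:3]
    o=-R.T@M[:3,3]; d=R.T@d; return o,d/np.linalg.norm(d)
def atz(c,M,px,z):
    o,d=ray(c,M,px); return o+d*(z-o[2])/d[2]
def tri(rs):
    A=0;b=0
    for o,d in rs:
        P=np.eye(3)-np.outer(d,d);A=A+P;b=b+P@o
    return np.linalg.solve(A,b)
def save(c,f): cv2.imwrite('pics/'+f,c['img'][:,:,::-1])
E
python3 - <<'E'
from h import *
s=sense();print({k:np.round(v,3).tolist() for k,v in s.items()})
im=[];R={}
for n in ['scene','top','wrist']:
    c,s=cam(n);im.append(c['img']);M=W2C(c,s)
    print(n,[k for k in c if k!='img'],c['fx'],c.get('dist',c.get('distortion')),np.round((-M[:3,:3].T@M[:3,3]),3))
    for l in ['jug','neck','cap','cap_bar','neck_mouth','tray','tray_in','tin','charcoal']:
        r=landmark_of(n,l)
        if r:
            R.setdefault(l,[]).append((n,ray(c,M,r[0]['point']),np.round(r[0]['point'],1).tolist(),round(r[0]['score'],2)))
for l,v in R.items():
    print(l,[(x[0],x[2],x[3]) for x in v])
    if len(v)>1:
        P=tri([x[1] for x in v]);print('  P',P.round(4),[round(float(np.linalg.norm(np.cross(P-o,d))),4) for _,(o,d),_,_ in v])
for n,i in zip('stw',im): cv2.imwrite('pics/a_%s.png'%n,i[:,:,::-1])
cv2.imwrite('pics/a.png',cv2.resize(np.hstack(im[:2]),(800,300))[:,:,::-1])
E
```

```text
pics
{'time_s': 0.0, 'joints': [-61.272, 22.09, 0.379, -0.03, -68.411, -14.817], 'joint_velocities': [0.054, 0.087, 0.161, -0.12, 0.072, -0.028], 'effort': [0.0, -39.066, 18.741, 4.22, 0.011, -0.0], 'tcp_pos': [0.15, -0.606, 0.198], 'ee_rot': [[-0.971, -0.24, -0.001], [-0.24, 0.971, 0.002], [0.0, 0.002, -1.0]], 'wrist_force': [-0.342, 0.639, -0.305], 'moment': [0.036, -0.018, 0.016], 'gripper_force': 0.0, 'gripper_width': 0.997}
scene ['fx', 'fy', 'cx', 'cy', 'world_to_cam'] 477.966415138837 None [0.168 0.823 0.73 ]
top ['fx', 'fy', 'cx', 'cy', 'world_to_cam'] 384.91142348443776 None [0.311 0.217 0.964]
wrist ['fx', 'fy', 'cx', 'cy', 'mount'] 295.57082469685264 None [ 0.083 -0.624  0.386]
jug [('scene', [266.7, 312.1], 0.6), ('top', [209.3, 241.2], 0.62)]
  P [0.4596 0.3756 0.0026] [0.0036, 0.0036]
neck [('scene', [278.2, 277.9], 0.62), ('top', [202.2, 249.6], 0.51)]
  P [0.4291 0.3752 0.1147] [0.0078, 0.0078]
cap [('scene', [279.8, 272.4], 0.63), ('top', [206.7, 244.2], 0.64)]
  P [0.4369 0.3636 0.1138] [0.0041, 0.0041]
cap_bar [('scene', [291.8, 262.3], 0.93), ('top', [201.9, 250.2], 0.97)]
  P [0.4162 0.3662 0.1542] [0.0009, 0.0009]
tray [('scene', [322.9, 207.0], 0.62), ('top', [327.7, 214.2], 0.72)]
  P [0.4991 0.0715 0.0118] [0.0003, 0.0003]
tray_in [('scene', [325.5, 209.3], 0.55), ('top', [330.0, 213.7], 0.6)]
  P [ 0.4994  0.0628 -0.001 ] [0.0034, 0.0034]
tin [('scene', [266.1, 235.1], 0.98), ('top', [271.8, 193.7], 0.6)]
  P [0.5661 0.2083 0.0068] [0.0006, 0.0006]
charcoal [('scene', [218.7, 279.7], 0.66), ('top', [216.4, 193.9], 0.62)]
  P [ 0.5832  0.3532 -0.0019] [0.0045, 0.0045]
neck_mouth [('top', [203.0, 245.9], 0.64)]
```

Run:
```python
import cv2,numpy as np
a=cv2.imread('pics/a_s.png')[180:340,190:370];b=cv2.imread('pics/a_t.png')[160:320,150:330]
cv2.imwrite('pics/b.png',np.hstack([cv2.resize(x,(400,356),interpolation=cv2.INTER_CUBIC) for x in (a,b)]))
```

```text
(no output)
```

View pics/a.png

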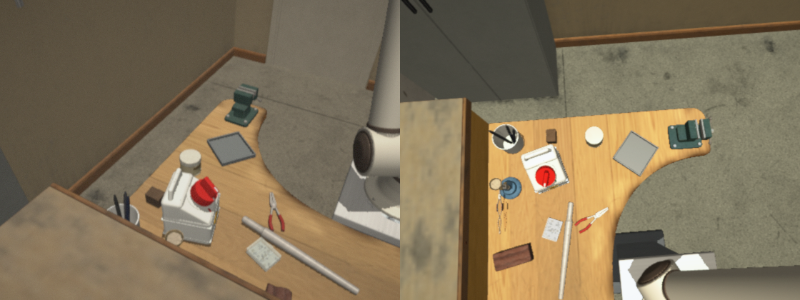

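View pics/b.png

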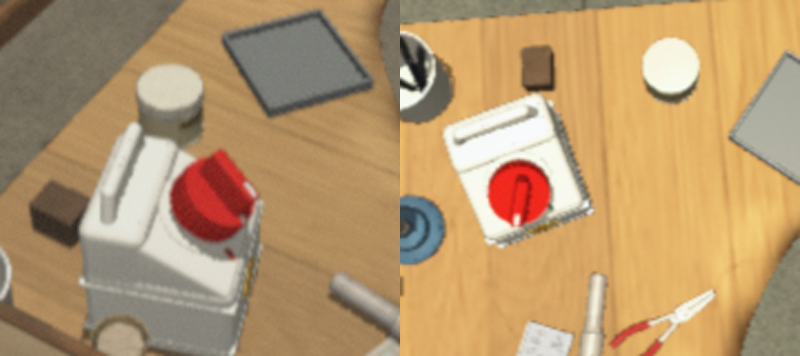

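The jug is on the left with its cap at about (520,190) in the top crop. The bar runs nearly vertically in that crop, from (525,180) to the white end at (515,222). The tray is on the right and the tin sits between them. Next I compute the approach pose.

```bash
cat >> h.py <<'E'
from scipy.spatial.transform import Rotation as Ro
def plan(wps,p=None,R=None,vmax=60,wmax=10):
    """wps: list of (pos,R). prints rows in tool frame"""
    s=sense(); p=np.array(s['tcp_pos']) if p is None else p; R=np.array(s['ee_rot']) if R is None else R
    for q,Q in wps:
        d=q-p; rv=Ro.from_matrix(R.T@Q).as_rotvec()
        n=max(1,int(np.ceil(max(np.linalg.norm(d)*1000/vmax,np.degrees(np.linalg.norm(rv))/wmax))))
        L=[];X=R
        for i in range(n):
            L.append(np.round(X.T@d/n*1000,0).tolist()); X=X@Ro.from_rotvec(rv/n).as_matrix()
        print(n,'lin',L,'rot',np.round(rv/n,3).tolist()); p,R=q,Q
def frame(z,x):
    z=z/np.linalg.norm(z);x=x-z*(x@z);x/=np.linalg.norm(x);return np.c_[x,np.cross(z,x),z]
E
python3 - <<'E'
from h import *
c=capture('top');M=W2C(c)
y=np.radians(21);n=np.array([-.5*np.cos(y),-.5*np.sin(y),.866]);B=np.array([.4162,.3662,.1542])
f=lambda u,v:(150+u*.45,160+v*.45)
def pl(px,P0):
    o,d=ray(c,M,px);return o+d*((P0-o)@n)/(d@n)
a,b=[pl(f(*q),B+.011*n) for q in((525,180),(515,222))]
x=a-b;print('bar',a,b,np.linalg.norm(x),np.degrees(np.arctan2(x[1],x[0])))
print('bar centre px',proj(c,M,B),'n',n)
R=frame(-n,-x);print(R.round(3))
s=sense();p0=np.array(s['tcp_pos']);R0=np.array(s['ee_rot'])
dn=R0
T=B+.011*n+.10*n
plan([(np.array([.40,-.42,.32]),dn),(np.array([.50,0,.32]),dn),(T+[0,0,.06],dn),(T,R)])
print(T)
E
```

```text
bar [ 0.41229206 -0.04585045  0.07953775] [ 0.37135165 -0.0349748   0.05972038] 0.046766708425650914 -14.876804176595858
bar centre px [201.76132765 249.80365343] n [-0.46679021 -0.17918397  0.866     ]
[[-0.875  0.125  0.467]
 [ 0.233  0.956  0.179]
 [-0.424  0.265 -0.866]]
6 lin [[-48.0, 20.0, -20.0], [-48.0, 20.0, -20.0], [-48.0, 20.0, -20.0], [-48.0, 20.0, -20.0], [-48.0, 20.0, -20.0], [-48.0, 20.0, -20.0]] rot [0.0, 0.0, 0.0]
8 lin [[-25.0, 48.0, -0.0], [-25.0, 48.0, -0.0], [-25.0, 48.0, -0.0], [-25.0, 48.0, -0.0], [-25.0, 48.0, -0.0], [-25.0, 48.0, -0.0], [-25.0, 48.0, -0.0], [-25.0, 48.0, -0.0]] rot [0.0, 0.0, 0.0]
7 lin [[7.0, 53.0, 1.0], [7.0, 53.0, 1.0], [7.0, 53.0, 1.0], [7.0, 53.0, 1.0], [7.0, 53.0, 1.0], [7.0, 53.0, 1.0], [7.0, 53.0, 1.0]] rot [0.0, 0.0, 0.0]
4 lin [[0.0, 0.0, 15.0], [2.0, -1.0, 15.0], [4.0, -2.0, 14.0], [5.0, -3.0, 14.0]] rot [-0.044, -0.124, 0.106]
[0.36438629 0.34631058 0.250326  ]
```

step_arm(linear=[[-48, 20, -20], [-48, 20, -20], [-48, 20, -20], [-48, 20, -20], [-48, 20, -20], [-48, 20, -20], [-25, 48, 0], [-25, 48, 0], [-25, 48, 0], [-25, 48, 0]], delta_rot=[[0, 0, 0], [0, 0, 0], [0, 0, 0], [0, 0, 0], [0, 0, 0], [0, 0, 0], [0, 0, 0], [0, 0, 0], [0, 0, 0], [0, 0, 0]], grip=[87, 87, 87, 87, 87, 87, 87, 87, 87, 87])

```text
time_s: 2.8
tcp_pos: [0.4521, -0.2088, 0.319]
ee_rot: [[-0.971, -0.24, 0.001], [-0.24, 0.971, -0.0], [-0.001, -0.0, -1.0]]
wrist_force: [0.4, -0.7, 0.6]
gripper_width: 0.999
gripper_force: 0.0
```

step_arm(linear=[[-25, 48, 0], [-25, 48, 0], [-25, 48, 0], [-25, 48, 0], [7, 53, 0], [7, 53, 0], [7, 53, 0], [7, 53, 0], [7, 53, 0], [7, 53, 0]], delta_rot=[[0, 0, 0], [0, 0, 0], [0, 0, 0], [0, 0, 0], [0, 0, 0], [0, 0, 0], [0, 0, 0], [0, 0, 0], [0, 0, 0], [0, 0, 0]], grip=[87, 87, 87, 87, 87, 87, 87, 87, 87, 87])

```text
time_s: 4.05
tcp_pos: [0.3846, 0.3, 0.3192]
ee_rot: [[-0.971, -0.241, 0.001], [-0.241, 0.971, 0.001], [-0.001, 0.001, -1.0]]
wrist_force: [0.9, -0.1, 0.6]
gripper_width: 1.002
gripper_force: 0.0
```

Run:
```python
from h import *
s=sense();print(s['time_s'],s['tcp_pos'],np.round(s['joints'],1))
y=np.radians(21);n=np.array([-.5*np.cos(y),-.5*np.sin(y),.866]);B=np.array([.4162,.3662,.1542])
c=capture('top');M=W2C(c)
f=lambda u,v:(150+(u-400)*.45,160+v*.45)
def pl(px,P0):
    o,d=ray(c,M,px);return o+d*((P0-o)@n)/(d@n)
a,b=[pl(f(*q),B+.011*n) for q in((525,180),(515,222))]
x=a-b;print('bar',a,b,np.linalg.norm(x),np.degrees(np.arctan2(x[1],x[0])))
R=frame(-n,-x);T=B+.111*n
plan([(T,R)])
```

```text
4.05 [0.3846472  0.29996514 0.31916973] [  57.1    4.6   -5.5    0.   -79.8 -133.2]
bar [0.43136614 0.35287176 0.17231861] [0.39486028 0.36679285 0.15552168] 0.04252777926859428 -20.87378167034234
5 lin [[2.0, 9.0, 14.0], [4.0, 8.0, 14.0], [6.0, 7.0, 14.0], [8.0, 6.0, 13.0], [10.0, 4.0, 12.0]] rot [-0.04, -0.098, 0.105]
```

Run:
```python
from h import *
n=np.array([-.5*np.cos(.3665),-.5*np.sin(.3665),.866]);B=np.array([.4162,.3662,.1542])
x=np.array([.0365,-.0139,.0168]);R=frame(-n,x);T=B+.131*n
s=sense();R0=np.array(s['ee_rot']);p=np.array(s['tcp_pos'])
Rz=R0@Ro.from_euler('z',-145,degrees=True).as_matrix()
print(T);plan([(p,Rz),(T,R)],vmax=30)
```

```text
[0.35505003 0.34272807 0.267646  ]
15 lin [[0.0, 0.0, 0.0], [0.0, 0.0, 0.0], [0.0, 0.0, 0.0], [0.0, 0.0, 0.0], [0.0, 0.0, 0.0], [0.0, 0.0, 0.0], [0.0, 0.0, 0.0], [0.0, 0.0, 0.0], [0.0, 0.0, 0.0], [0.0, 0.0, 0.0], [0.0, 0.0, 0.0], [0.0, 0.0, 0.0], [0.0, 0.0, 0.0], [0.0, 0.0, 0.0], [0.0, 0.0, 0.0]] rot [-0.0, -0.0, -0.169]
4 lin [[-10.0, -6.0, 13.0], [-11.0, -6.0, 12.0], [-12.0, -5.0, 11.0], [-13.0, -4.0, 10.0]] rot [0.083, 0.101, -0.017]
```

step_arm(linear=[[0, 0, 0], [0, 0, 0], [0, 0, 0], [0, 0, 0], [0, 0, 0], [0, 0, 0], [0, 0, 0], [0, 0, 0], [0, 0, 0], [0, 0, 0]], delta_rot=[[0, 0, -0.18], [0, 0, -0.18], [0, 0, -0.18], [0, 0, -0.18], [0, 0, -0.18], [0, 0, -0.18], [0, 0, -0.18], [0, 0, -0.18], [0, 0, -0.18], [0, 0, -0.18]], grip=[87, 87, 87, 87, 87, 87, 87, 87, 87, 87])

```text
time_s: 5.35
tcp_pos: [0.3855, 0.2983, 0.3189]
ee_rot: [[0.46, -0.888, 0.0], [-0.888, -0.46, 0.0], [-0.0, -0.0, -1.0]]
wrist_force: [-0.4, -0.1, -0.3]
gripper_width: 1.002
gripper_force: 0.0
```

step_arm(linear=[[0, 0, 0], [0, 0, 0], [0, 0, 0], [0, 0, 0], [-10, -6, 13], [-11, -6, 12], [-12, -5, 11], [-13, -4, 10], [0, 0, 0]], delta_rot=[[0, 0, -0.18], [0, 0, -0.18], [0, 0, -0.18], [0, 0, -0.19], [0.083, 0.101, -0.017], [0.083, 0.101, -0.017], [0.083, 0.101, -0.017], [0.083, 0.101, -0.017], [0, 0, 0]], grip=[87, 87, 87, 87, 87, 87, 87, 87, 87])

```text
time_s: 6.48
tcp_pos: [0.3556, 0.331, 0.2629]
ee_rot: [[0.857, -0.219, 0.466], [-0.327, -0.931, 0.163], [0.398, -0.292, -0.869]]
wrist_force: [-0.1, -0.6, 0.5]
gripper_width: 0.999
gripper_force: 0.0
```

Run:
```python
from h import *
print(np.round(sense()['joints'],1))
c,s=cam('wrist');M=W2C(c,s);save(c,'w1.png')
B=np.array([.4162,.3662,.1542]);print('exp bar px',proj(c,M,B))
for l in ['cap','cap_bar','neck','neck_mouth','jug']:
    r=landmark_of('wrist',l);print(l,[(np.round(q['point'],1).tolist(),round(q['score'],2)) for q in r[:2]])
r=silhouettes('wrist','jug')
```

```text
[ 75.8  -8.1 -44.1  37.2 -43.  -28. ]
exp bar px [264.49108326 199.29023572]
cap [([267.1, 186.2], 0.81)]
cap_bar [([270.0, 195.1], 0.61)]
neck []
neck_mouth []
jug [([283.1, 197.2], 0.63), ([277.3, 121.9], 0.51)]
```

View pics/w1.png

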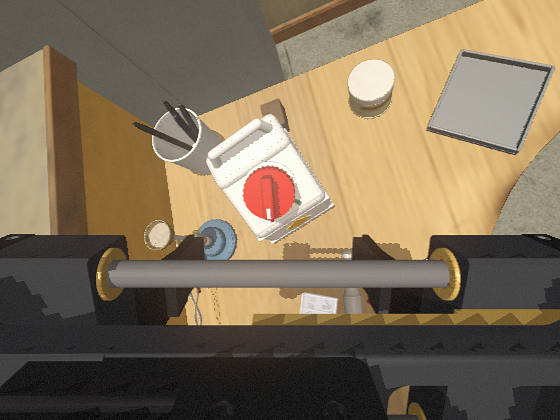

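Cap disc sits around (268,193), the white line at (268,213) and the green mark at (297,203). I zoom in for bar direction and jug yaw.

Run:
```python
import cv2
a=cv2.imread('pics/w1.png')[105:250,200:350]
cv2.imwrite('pics/w1z.png',cv2.resize(a,None,fx=4,fy=4,interpolation=cv2.INTER_CUBIC))
```

```text
(no output)
```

View pics/w1z.png

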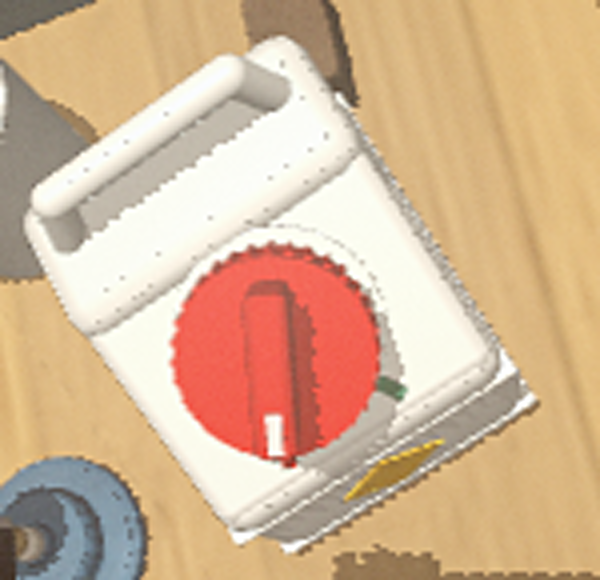

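Run:
```python
from h import *
c,s=cam('wrist');M=W2C(c,s)
z=lambda u,v:(200+u/4-.4,105+v/4-.4)
for l in [((90,330),(360,160)),((38,188),(225,58)),((290,550),(537,403)),((240,525),(495,372)),((60,238),(290,100))]:
    d=[ray(c,M,z(*q))[1] for q in l];v=np.cross(np.cross(*d),[0,0,1]);print('yaw',(np.degrees(np.arctan2(v[1],v[0]))+90)%180)
# bystander/bar refinement: cap_bar from 3 cams
rs=[]
for n in ['scene','top','wrist']:
    cc,ss=cam(n);MM=W2C(cc,ss);r=landmark_of(n,'cap_bar')
    if r and r[0]['score']>.3: rs.append(ray(cc,MM,r[0]['point']));print(n,r[0]['point'],r[0]['score'])
P=tri(rs);print('bar',P,[float(np.linalg.norm(np.cross(P-o,d)))for o,d in rs])
# fit cap model in wrist+top images using red contour
from scipy.optimize import least_squares
obs=[]
for n in ['scene','top','wrist']:
    cc,ss=cam(n);MM=W2C(cc,ss);h=silhouettes(n,'cap')
    if h:
        m=h[0]['mask'];k=cv2.findContours(m.astype(np.uint8),0,1)[0];k=max(k,key=cv2.contourArea)
        hull=cv2.convexHull(k)[:,0,:].astype(float);obs.append((cc,MM,hull,n));print(n,m.sum(),hull.min(0),hull.max(0))
t=np.linspace(0,2*np.pi,60)[:-1]
def pts(cp,yaw,psi):
    n=np.array([-.5*np.cos(yaw),-.5*np.sin(yaw),.866]);h=np.array([np.cos(psi),np.sin(psi),0]);h[2]=-(n[:2]@h[:2])/n[2];h/=np.linalg.norm(h);w=np.cross(n,h)
    r=[cp+.0295*(np.cos(a)*h+np.sin(a)*w)+b*n for a in t for b in(0,.025)]
    r+=[cp+i*h+j*w+.05*n for i in(-.023,.023) for j in(-.006,.006)]
    return r,n,h
def supp(H):
    a=np.linspace(0,2*np.pi,48,endpoint=False);D=np.c_[np.cos(a),np.sin(a)];return (H@D.T).max(0)
def res(p):
    r,n,h=pts(p[:3],p[3],p[4]);e=[]
    for cc,MM,H,_ in obs:
        Q=np.array([proj(cc,MM,q) for q in r]);e+=list(supp(Q)-supp(H))
    cw=[proj(c,M,p[:3]+.05*n+i*h) for i in(.023,-.021)]
    e+=list(3*(cw[0]-z(269,288)))+list(3*(cw[1]-z(274,450)))
    return np.array(e+[(p[3]-.37)*20])
q=least_squares(res,[.434,.373,.12,.37,-.3],loss='soft_l1');n=pts(*[q.x[:3],q.x[3],q.x[4]])[1]
print(q.x[:3].round(4),np.degrees(q.x[3:]),'bar',(q.x[:3]+.039*n).round(4),'rms',np.sqrt(np.mean(q.fun**2)))
e=res(q.x)
for i,o in enumerate(obs):print(o[3],e[i*48:i*48+48:6].round(1))
print(e[-5:])
```

```text
yaw 13.771001880686498
yaw 15.109598178747149
yaw 15.099805498122123
yaw 14.873197867813019
yaw 11.457573671291016
scene [292.3, 259.3] 0.96
top [202.5, 249.8] 0.81
wrist [277.8, 199.4] 0.71
bar [0.41674303 0.36217632 0.15635092] [0.0016716115408663417, 0.0022645239278873603, 0.002450377528543797]
scene 1163 [267. 247.] [305. 288.]
top 676 [190. 231.] [217. 261.]
wrist 2131 [251. 168.] [301. 221.]
[0.4371 0.3687 0.1185] [ 18.29888075 -16.16196474] bar [0.4186 0.3626 0.1522] rms 3.8266635559262925
scene [ 1.7 -1.4  1.   1.7  2.2 -0.   1.6  0.2]
top [ 0.3 -0.5 -0.   0.   0.5  1.3  1.4  1.2]
wrist [ 0.4 -0.2  0.4  0.4  0.5  0.2  0.7 -0. ]
[26.76682662 11.33802288 34.08430531  8.25096597 -1.01248563]
```

The mask and my hand-picked pixels differ because the arm was still settling when w1 was taken. I retake it.

Run:
```python
from h import *
import pickle
c,s=cam('wrist');print(s['time_s'],s['tcp_pos']);print(np.array(s['ee_rot']).round(3).tolist(),np.round(s['joints'],1))
obs=[]
for n in ['scene','top','wrist']:
    cc,ss=cam(n);h=silhouettes(n,'cap');obs.append((n,cc,W2C(cc,ss),h[0]['mask']))
pickle.dump(obs,open('o.pkl','wb'))
save(c,'w2.png');cv2.imwrite('pics/w2z.png',cv2.resize(c['img'][110:255,200:350,::-1],None,fx=4,fy=4,interpolation=cv2.INTER_CUBIC))
```

```text
7.475 [0.3579891  0.3366804  0.26875155]
[[0.855, -0.221, 0.469], [-0.334, -0.927, 0.172], [0.397, -0.303, -0.866]] [ 75.6  -8.  -43.3  37.1 -43.  -28. ]
```

View pics/w2z.png

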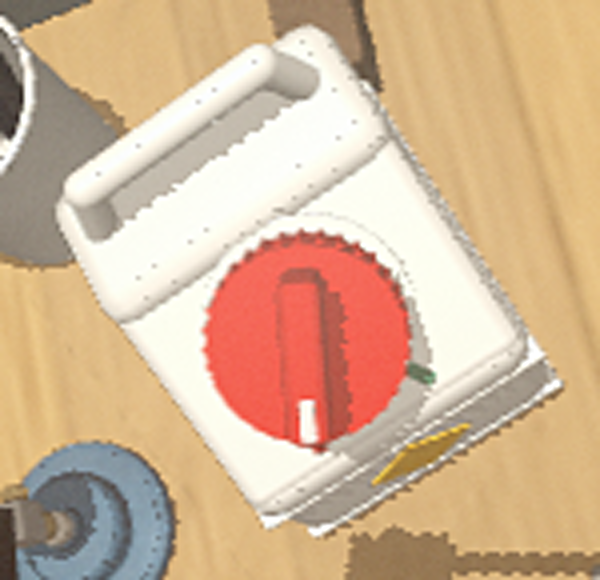

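```bash
cat > fit.py <<'E'
from h import *
import pickle
from scipy.optimize import least_squares
obs=[]
for n,cc,MM,m in pickle.load(open('o.pkl','rb')):
    k=max(cv2.findContours(m.astype(np.uint8),0,1)[0],key=cv2.contourArea)
    obs.append((cc,MM,cv2.convexHull(k)[:,0,:].astype(float),n))
c,M=obs[2][:2]
z=lambda u,v:(200+u/4-.4,110+v/4-.4)
for l in [((120,320),(385,145)),((75,175),(260,45)),((315,535),(562,385)),((265,510),(522,355))]:
    d=[ray(c,M,z(*q))[1] for q in l];v=np.cross(np.cross(*d),[0,0,1]);print('yaw',(np.degrees(np.arctan2(v[1],v[0]))+90)%180)
t=np.linspace(0,2*np.pi,60)[:-1]
def pts(cp,yaw,psi):
    n=np.array([-.5*np.cos(yaw),-.5*np.sin(yaw),.866]);h=np.array([np.cos(psi),np.sin(psi),0]);h[2]=-(n[:2]@h[:2])/n[2];h/=np.linalg.norm(h);w=np.cross(n,h)
    r=[cp+.0295*(np.cos(a)*h+np.sin(a)*w)+b*n for a in t for b in(0,.025)]
    r+=[cp+i*h+j*w+.05*n for i in(-.023,.023) for j in(-.006,.006)]
    return r,n,h
def supp(H):
    a=np.linspace(0,2*np.pi,48,endpoint=False);D=np.c_[np.cos(a),np.sin(a)];return (H@D.T).max(0)
def res(p):
    r,n,h=pts(p[:3],p[3],p[4]);e=[]
    for cc,MM,H,_ in obs:
        Q=np.array([proj(cc,MM,q) for q in r]);e+=list(supp(Q)-supp(H))
    cw=[proj(c,M,p[:3]+.05*n+i*h) for i in(.023,-.023)]
    e+=list(4*(cw[0]-z(301,283)))+list(4*(cw[1]-z(308,442)))
    return np.array(e)
for fy in (None,14,18):
    g=(lambda p:res(np.r_[p[:3],np.radians(fy),p[4]])) if fy else res
    q=least_squares(g,[.434,.373,.12,.37,-.3],loss='soft_l1')
    if fy:q.x[3]=np.radians(fy)
    _,n,h=pts(q.x[:3],q.x[3],q.x[4]);e=res(q.x)
    print(q.x[:3].round(4),np.degrees(q.x[3:]),'bar',(q.x[:3]+.039*n).round(4),'n',n.round(3),'h',h.round(3),'cost',q.cost,e[-4:].round(1))
    for i,o in enumerate(obs):print(o[3],e[i*48:i*48+48:6].round(1))
    print('green px pred', [((np.array(proj(c,M,q.x[:3]-.009*n-.03*(Ro.from_rotvec(n*np.radians(60)).apply(h))))-[199.6,109.6])*4).round()])
E
python3 fit.py
```

```text
yaw 15.490734151777758
yaw 15.889821568126877
yaw 15.869510843157343
yaw 15.278546909405975
[0.4368 0.3684 0.1193] [ 18.49183135 -18.98333436] bar [0.4183 0.3622 0.1531] n [-0.474 -0.159  0.866] h [ 0.86  -0.296  0.417] cost 34.02113653749859 [-0.3 -3.4  0.1  4.1]
scene [ 0.8 -0.8  0.6  1.3  0.9 -0.6  2.1  1.1]
top [ 0.4 -0.3  0.2 -0.7  0.5  0.5  1.3  0.5]
wrist [ 0.7 -0.1  0.3 -0.4  0.4 -0.5 -0.3  0.1]
green px pred [array([391., 363.])]
[0.437  0.3676 0.1191] [ 14.         -17.72976857] bar [0.4181 0.3628 0.1529] n [-0.485 -0.121  0.866] h [ 0.855 -0.273  0.441] cost 40.00348962968742 [-5.7 -0.5 -0.6  5.6]
scene [ 0.7 -0.7  0.5  1.4  0.9 -0.7  1.7  0.7]
top [ 0.4 -0.3  0.3 -0.8  0.5  0.4  1.3  0.8]
wrist [ 0.7  0.   0.8 -0.6  0.3 -0.7  0.   0.8]
green px pred [array([396., 360.])]
[0.4368 0.3683 0.1193] [ 18.         -19.01745672] bar [0.4183 0.3623 0.153 ] n [-0.476 -0.155  0.866] h [ 0.859 -0.296  0.419] cost 34.121065928555836 [-0.5 -3.  -0.1  4.3]
scene [ 0.7 -0.7  0.6  1.3  0.9 -0.6  2.1  1.1]
top [ 0.5 -0.3  0.2 -0.7  0.5  0.5  1.3  0.5]
wrist [ 0.7 -0.   0.4 -0.4  0.3 -0.5 -0.2  0.2]
green px pred [array([392., 363.])]
```

```bash
cat >> h.py <<'E'
_y=np.radians(16);N=np.array([-.5*np.cos(_y),-.5*np.sin(_y),.866025])
_p=np.radians(-18.3);H=np.array([np.cos(_p),np.sin(_p),0]);H[2]=-(N@H)/N[2];H/=np.linalg.norm(H)
CAP=np.array([.437,.368,.1192]);RG=frame(-N,H)
E
python3 - <<'E'
from h import *
plan([(CAP+.075*N,RG),(CAP+.029*N,RG)],vmax=30)
E
```

```text
4 lin [[-1.0, -1.0, 24.0], [-1.0, -1.0, 24.0], [-1.0, -1.0, 24.0], [-1.0, -1.0, 24.0]] rot [-0.007, 0.005, -0.014]
2 lin [[0.0, 0.0, 23.0], [0.0, 0.0, 23.0]] rot [0.0, 0.0, 0.0]
```

step_arm(linear=[[-1, -1, 24], [-1, -1, 24], [-1, -1, 24], [-1, -1, 24], [0, 0, 0], [0, 0, 0]], delta_rot=[[-0.007, 0.005, -0.014], [-0.007, 0.005, -0.014], [-0.007, 0.005, -0.014], [-0.007, 0.005, -0.014], [0, 0, 0], [0, 0, 0]], grip=[60, 60, 60, 60, 60, 60])

```text
time_s: 8.57
tcp_pos: [0.4009, 0.3572, 0.1858]
ee_rot: [[0.857, -0.187, 0.481], [-0.285, -0.948, 0.14], [0.43, -0.257, -0.866]]
wrist_force: [-0.1, 0.2, 0.5]
gripper_width: 0.689
gripper_force: 0.0
```

Run:
```python
from h import *
s=sense();p=np.array(s['tcp_pos']);d=p-CAP;print(s['time_s'],s['joints'].round(1) if hasattr(s['joints'],'round') else s['joints'],'axial',d@N,'along bar',d@H,'across',d@np.cross(N,H))
plan([(CAP+.029*N,RG)],vmax=25)
c,s=cam('wrist');M=W2C(c,s);a=proj(c,M,CAP+.05*N+.023*H),proj(c,M,CAP+.05*N-.023*H),proj(c,M,CAP+.025*N+.0295*H);print(a)
im=c['img'].copy()
for q in a: cv2.circle(im,tuple(int(v+.5) for v in q),2,(0,0,255),-1)
cv2.imwrite('pics/w3.png',cv2.resize(im[120:260,180:380,::-1],None,fx=4,fy=4))
```

```text
8.575 [ 65.8   2.2 -49.9  54.2 -28.  -37. ] axial 0.07652004980068053 along bar 0.0008511814236956518 across -2.6479670302279185e-05
2 lin [[-0.0, 0.0, 24.0], [-0.0, 0.0, 24.0]] rot [-0.001, 0.0, -0.001]
(array([277.36841173, 197.14501274]), array([277.42077535, 254.79637304]), array([277.47867416, 182.73107132]))
```

View pics/w3.png

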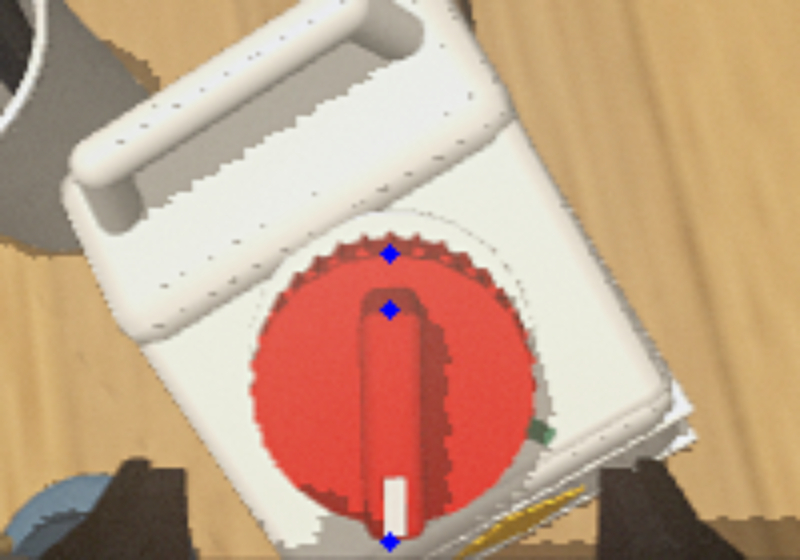

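Projected bar ends (blue, (390,310) and (390,540)) sit on the bar and the fingers straddle it evenly. I descend and close.

step_arm(linear=[[0, 0, 12], [0, 0, 12], [0, 0, 12], [0, 0, 11], [0, 0, 0], [0, 0, 0], [0, 0, 0], [0, 0, 0], [0, 0, 0], [0, 0, 0]], delta_rot=[[0, 0, 0], [0, 0, 0], [0, 0, 0], [0, 0, 0], [0, 0, 0], [0, 0, 0], [0, 0, 0], [0, 0, 0], [0, 0, 0], [0, 0, 0]], grip=[60, 60, 60, 60, 60, 30, 0, 0, 0, 0])

```text
time_s: 9.88
tcp_pos: [0.4234, 0.3637, 0.1445]
ee_rot: [[0.857, -0.186, 0.48], [-0.284, -0.949, 0.14], [0.43, -0.256, -0.866]]
wrist_force: [0.6, 0.4, -0.6]
gripper_width: 0.207
gripper_force: 0.0
```

```bash
cat > st.py <<'E'
from h import *
s=sense();p=np.array(s['tcp_pos']);d=p-CAP;R=np.array(s['ee_rot']);f=np.array(s['wrist_force'])
w=(RG.T@R);print(s['time_s'],np.round(s['joints'],1),'axial',(d@N).round(4),'bar',(d@H).round(4),'acr',(d@np.cross(N,H)).round(4),'turn',np.degrees(-np.arctan2(w[1,0],w[0,0])).round(1),'tilt',np.degrees(np.arccos(-R[:,2]@N)).round(1),'F axial',(f@N).round(1),f.round(1),'w',s['gripper_width']*87,s['gripper_force'])
E
python3 st.py
```

```text
9.875 [ 56.6   7.  -53.3  73.3 -19.8 -49.4] axial 0.029 bar 0.0004 acr -0.0002 turn -0.1 tilt 0.1 F axial -0.9 [ 0.6  0.4 -0.6] w 18.006272125302687 0.0
```

step_arm(linear=[[0, 0, 0], [0, 0, 0], [0, 0, 0], [0, 0, 2], [0, 0, 2], [0, 0, 2], [0, 0, 2], [0, 0, 0], [0, 0, 0]], delta_rot=[[0, 0, 0], [0, 0, 0], [0, 0, 0], [0, 0, 0], [0, 0, 0], [0, 0, 0], [0, 0, 0], [0, 0, 0], [0, 0, 0]], grip=[0, 0, 0, 0, 0, 0, 0, 0, 0])

```text
time_s: 11.0
tcp_pos: [0.427, 0.3649, 0.1382]
ee_rot: [[0.857, -0.185, 0.481], [-0.284, -0.948, 0.141], [0.43, -0.257, -0.865]]
wrist_force: [-5.6, -2.9, 7.7]
gripper_width: 0.002
gripper_force: 5.0
```

```bash
python3 st.py
```

```text
11.0 [ 54.5   7.8 -53.7  77.9 -18.5 -52.4] axial 0.0217 bar 0.0005 acr 0.0001 turn -0.0 tilt 0.2 F axial 9.8 [-5.6 -2.9  7.7] w 0.15246196463759476 5.0472186505794525
```

Run:
```python
from h import *
c=capture('scene');t=capture('top')
a=c['img'][190:340,200:350,::-1];b=t['img'][180:290,150:260,::-1]
cv2.imwrite('pics/s4.png',np.hstack([cv2.resize(x,(400,400),interpolation=cv2.INTER_CUBIC) for x in (a,b)]))
```

```text
(no output)
```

View pics/s4.png

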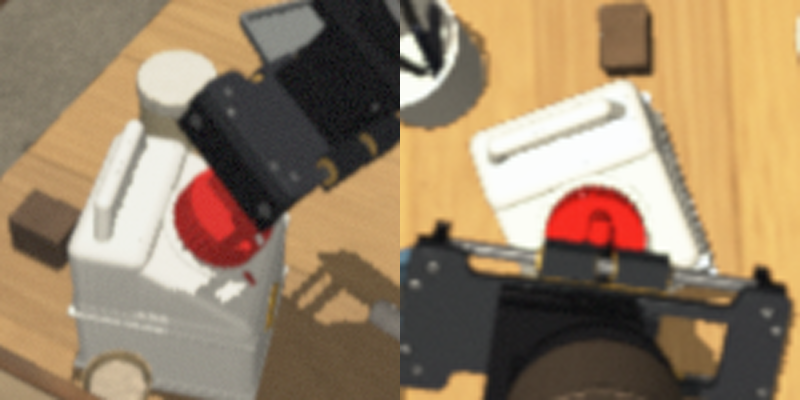

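Run:
```python
from h import *
c,s=cam('wrist');M=W2C(c,s);R=np.array(s['ee_rot']);p=np.array(s['tcp_pos'])
print(np.array(c['mount']).round(3).tolist())
for q in [(0,.03,0),(0,-.03,0),(0,.03,-.02),(0,-.03,-.02),(0,0,0),(.0095,0,0)]: print(q,proj(c,M,p+R@np.array(q)).round(1))
print('disc',[proj(c,M,CAP+k*N+.0295*H).round(1) for k in(.025,.018,0.045)],'bar+x',[proj(c,M,CAP+k*N+.023*H).round(1) for k in(.05,.043)])
print('F',sense()['wrist_force'],sense()['gripper_width'],sense()['gripper_force'],sense()['time_s'])
for l in ['cap_bar','cap']:print([(r['point'],r['score']) for r in landmark_of('wrist',l)])
cv2.imwrite('pics/w5.png',cv2.resize(c['img'][120:270,180:380,::-1],None,fx=4,fy=4,interpolation=cv2.INTER_CUBIC))
```

```text
[[0.001, 0.967, 0.253, 0.069], [1.0, -0.001, 0.0, 0.0], [0.0, 0.253, -0.967, -0.187], [0.0, 0.0, 0.0, 1.0]]
(0, 0.03, 0) [321.9 237.9]
(0, -0.03, 0) [232.7 237.8]
(0, 0.03, -0.02) [326.7 249.5]
(0, -0.03, -0.02) [227.8 249.3]
(0, 0, 0) [277.3 237.9]
(0.0095, 0, 0) [277.3 224.4]
disc [array([277.4, 196.8]), array([277.4, 194.5]), array([277.2, 204.3])] bar+x [array([277.1, 217.7]), array([277.2, 214.3])]
F [-6.45512906 -3.75363507  7.78805831] 0.0047400249785301525 5.039392858743668 11.15
[([280.8, 241.9], 0.81)]
[([275.6, 228.9], 0.81)]
```

View pics/w5.png

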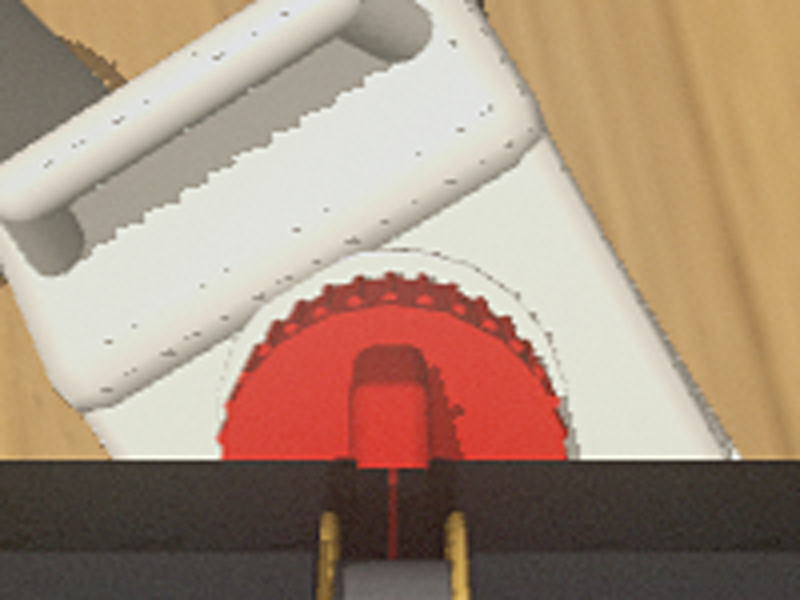

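The picture shows the fingers shut on top of the bar, with its end still visible at (390,383). Their front edge at row 465 means the real tips sit about 20 mm behind the reported TCP. I back off, open and go deeper while watching force.

step_arm(linear=[[0, 0, -6], [0, 0, -6], [0, 0, 0], [0, 0, 0], [0, 0, 0], [0, 0, 5], [0, 0, 5], [0, 0, 5], [0, 0, 5], [0, 0, 0]], delta_rot=[[0, 0, 0], [0, 0, 0], [0, 0, 0], [0, 0, 0], [0, 0, 0], [0, 0, 0], [0, 0, 0], [0, 0, 0], [0, 0, 0], [0, 0, 0]], grip=[0, 40, 40, 40, 40, 40, 40, 40, 40, 40])

```text
time_s: 12.5
tcp_pos: [0.4314, 0.3652, 0.1299]
ee_rot: [[0.857, -0.187, 0.48], [-0.285, -0.949, 0.138], [0.429, -0.255, -0.866]]
wrist_force: [-0.2, 0.4, 0.3]
gripper_width: 0.462
gripper_force: 0.0
```

```bash
python3 st.py
```

```text
12.5 [ 52.2   8.8 -54.1  82.8 -17.3 -55.5] axial 0.0123 bar 0.0006 acr -0.001 turn -0.1 tilt 0.1 F axial 0.3 [-0.2  0.4  0.3] w 40.216911033525484 0.0
```

step_arm(linear=[[0, 0, 2], [0, 0, 2], [0, 0, 0], [0, 0, 0], [0, 0, 0], [0, 0, 0], [0, 0, 0], [0, 0, 0], [0, 0, 0]], delta_rot=[[0, 0, 0], [0, 0, 0], [0, 0, 0], [0, 0, 0], [0, 0, 0], [0, 0, 0], [0, 0, 0], [0, 0, 0], [0, 0, 0]], grip=[40, 40, 0, 0, 0, 0, 0, 0, 0])

```text
time_s: 13.62
tcp_pos: [0.433, 0.3666, 0.1272]
ee_rot: [[0.857, -0.186, 0.48], [-0.284, -0.949, 0.14], [0.43, -0.256, -0.866]]
wrist_force: [-0.4, 1.0, 0.6]
gripper_width: 0.136
gripper_force: 30.0
```

```bash
python3 st.py
```

```text
13.625 [ 51.2   9.1 -54.1  85.4 -16.7 -57.2] axial 0.0091 bar 0.0004 acr -0.0 turn -0.1 tilt 0.1 F axial 0.6 [-0.4  1.   0.6] w 11.808065296209621 29.950734078884125
```

Gripping the 12 mm bar at 30 N. Now I press.

step_arm(linear=[[0, 0, 2], [0, 0, 2], [0, 0, 2], [0, 0, 2], [0, 0, 1], [0, 0, 0], [0, 0, 0]], delta_rot=[[0, 0, 0], [0, 0, 0], [0, 0, 0], [0, 0, 0], [0, 0, 0], [0, 0, 0], [0, 0, 0]], grip=[0, 0, 0, 0, 0, 0, 0])

```text
time_s: 14.5
tcp_pos: [0.4369, 0.3678, 0.1202]
ee_rot: [[0.857, -0.185, 0.481], [-0.284, -0.948, 0.141], [0.43, -0.257, -0.865]]
wrist_force: [-7.9, -3.1, 8.9]
gripper_width: 0.138
gripper_force: 30.0
```

```bash
python3 st.py
```

```text
14.5 [ 48.5  10.  -54.3  91.6 -15.5 -61.1] axial 0.0009 bar 0.0004 acr 0.0001 turn -0.0 tilt 0.2 F axial 11.9 [-7.9 -3.1  8.9] w 12.022775544397684 29.950458705425262
```

step_arm(linear=[[0, 0, 0], [0, 0, 0], [0, 0, 0], [0, 0, 0], [0, 0, 0], [0, 0, 0], [0, 0, 0], [0, 0, 0], [0, 0, 0], [0, 0, 0]], delta_rot=[[0, 0, -0.11], [0, 0, -0.11], [0, 0, -0.11], [0, 0, -0.11], [0, 0, -0.11], [0, 0, -0.11], [0, 0, -0.11], [0, 0, -0.11], [0, 0, -0.11], [0, 0, -0.06]], grip=[0, 0, 0, 0, 0, 0, 0, 0, 0, 0])

```text
time_s: 15.75
tcp_pos: [0.4376, 0.369, 0.1213]
ee_rot: [[0.584, 0.653, 0.482], [0.683, -0.717, 0.143], [0.439, 0.246, -0.864]]
wrist_force: [-6.1, -1.5, 9.3]
gripper_width: 0.132
gripper_force: 30.0
```

```bash
python3 st.py; python3 -c "
from h import *
print(sense()['moment'],N@np.array(sense()['moment']))"
```

```text
15.75 [ 48.5  10.  -54.2  91.6 -15.5  -0.8] axial 0.0014 bar 0.0011 acr 0.0016 turn 60.3 tilt 0.3 F axial 11.2 [-6.1 -1.5  9.3] w 11.512779033562131 29.96833562850952
[-0.3103454   1.33808025  0.06840742] 0.02399165899972251
```

step_arm(linear=[[0, 0, 0], [0, 0, -3], [0, 0, -4], [0, 0, -4], [0, 0, -4], [0, 0, -4]], delta_rot=[[0, 0, 0], [0, 0, 0], [0, 0, 0], [0, 0, 0], [0, 0, 0], [0, 0, 0]], grip=[0, 0, 0, 0, 0, 0])

```text
time_s: 16.5
tcp_pos: [0.4281, 0.3645, 0.1355]
ee_rot: [[0.589, 0.651, 0.48], [0.681, -0.719, 0.138], [0.435, 0.246, -0.866]]
wrist_force: [-0.4, 0.8, -0.2]
gripper_width: 0.136
gripper_force: 29.9
```

```bash
python3 st.py
```

```text
16.5 [ 54.    8.1 -53.8  79.  -18.2   7. ] axial 0.0189 bar 0.0004 acr -0.0009 turn 60.1 tilt 0.1 F axial -0.1 [-0.4  0.8 -0.2] w 11.803502592102864 29.94353860616684
```

step_arm(linear=[[0, 0, -7], [0, 0, -10], [0, 0, -10], [0, 0, -10], [0, 0, -10], [0, 0, 0]], delta_rot=[[0, 0, 0], [0, 0, 0], [0, 0, 0], [0, 0, 0], [0, 0, 0], [0, 0, 0]], grip=[0, 0, 0, 0, 0, 0])

```text
time_s: 17.25
tcp_pos: [0.4054, 0.3587, 0.1767]
ee_rot: [[0.588, 0.651, 0.48], [0.681, -0.718, 0.14], [0.437, 0.245, -0.866]]
wrist_force: [-0.7, 0.5, -1.1]
gripper_width: 0.135
gripper_force: 29.9
```

```bash
python3 st.py
python3 - <<'E'
from h import *
C=[]
for n in ['scene','top','wrist']:
    c,s=cam(n);M=W2C(c,s);h=silhouettes(n,'tray')
    if h and h[0]['score']>.4:
        m=h[0]['mask'];k=max(cv2.findContours(m.astype(np.uint8),0,1)[0],key=cv2.contourArea)
        q=np.array([atz(c,M,p,.012)[:2] for p in k[:,0,:]]);r=cv2.minAreaRect((q*1000).astype(np.float32));print(n,r,h[0]['score'])
        if n=='top':C=np.array(r[0])/1000
T=np.array([.499,.068,.12]);s=sense();R=np.array(s['ee_rot']);p=np.array(s['tcp_pos'])
RD=frame(np.array([0,0,-1.]),R[:,0])
plan([(p+[0,0,.08],R),(np.array([.43,.25,.24]),RD),(np.array([.499,.068,.2]),RD),(T-[0,0,.04],RD)],vmax=40,wmax=8)
E
```

```text
17.25 [ 64.2   3.2 -50.8  57.4 -26.2  21. ] axial 0.0663 bar 0.0003 acr -0.0001 turn 60.1 tilt 0.1 F axial -0.6 [-0.7  0.5 -1.1] w 11.771050951288402 29.94310587644577
scene ((532.4857788085938, 91.30715942382812), (48.46682357788086, 115.7284927368164), 47.158058166503906) 0.58
top ((500.45880126953125, 65.95042419433594), (115.31167602539062, 125.75848388671875), 51.29246520996094) 0.63
wrist ((548.5451049804688, 88.94830322265625), (36.34674072265625, 93.64567565917969), 39.8968391418457) 0.57
3 lin [[12.0, 7.0, -23.0], [12.0, 7.0, -23.0], [12.0, 7.0, -23.0]] rot [0.0, 0.0, 0.0]
4 lin [[-17.0, 22.0, 3.0], [-17.0, 22.0, 3.0], [-17.0, 22.0, 3.0], [-17.0, 22.0, 4.0]] rot [0.068, -0.112, -0.016]
5 lin [[-19.0, 34.0, 8.0], [-19.0, 34.0, 8.0], [-19.0, 34.0, 8.0], [-19.0, 34.0, 8.0], [-19.0, 34.0, 8.0]] rot [0.0, 0.0, 0.0]
4 lin [[0.0, 0.0, 30.0], [0.0, 0.0, 30.0], [0.0, 0.0, 30.0], [0.0, 0.0, 30.0]] rot [0.0, 0.0, 0.0]
```

The tray measures 115 x 126 mm from the top view, which matches its given size, with its centre at (0.5005, 0.066).

step_arm(linear=[[12, 7, -23], [12, 7, -23], [12, 7, -23], [-17, 22, 3], [-17, 22, 3], [-17, 22, 3], [-17, 22, 4], [-19, 34, 8], [-19, 34, 8], [-19, 34, 8]], delta_rot=[[0, 0, 0], [0, 0, 0], [0, 0, 0], [0.068, -0.112, -0.016], [0.068, -0.112, -0.016], [0.068, -0.112, -0.016], [0.068, -0.112, -0.016], [0, 0, 0], [0, 0, 0], [0, 0, 0]], grip=[0, 0, 0, 0, 0, 0, 0, 0, 0, 0])

```text
time_s: 18.8
tcp_pos: [0.4709, 0.1404, 0.2164]
ee_rot: [[0.656, 0.755, 0.014], [0.755, -0.656, 0.001], [0.01, 0.009, -1.0]]
wrist_force: [1.7, 0.6, -1.2]
gripper_width: 0.135
gripper_force: 29.9
```

step_arm(linear=[[-19, 34, 8], [-19, 34, 8], [0, 0, 0], [0, 0, 0]], delta_rot=[[0, 0, 0], [0, 0, 0], [0, 0, 0], [0, 0, 0]], grip=[0, 0, 0, 0])

```text
time_s: 19.3
tcp_pos: [0.4973, 0.0686, 0.2012]
ee_rot: [[0.656, 0.755, 0.014], [0.755, -0.656, 0.002], [0.011, 0.01, -1.0]]
wrist_force: [0.4, 0.4, 0.0]
gripper_width: 0.136
gripper_force: 29.9
```

```bash
python3 st.py
python3 - <<'E'
from h import *
s=sense();RD=frame(np.array([0,0,-1.]),np.array(s['ee_rot'])[:,0])
plan([(np.array([.5,.066,.10]),RD),(np.array([.5,.066,.025]),RD)],vmax=25)
rs=[]
for n in ['scene','top']:
    c,ss=cam(n);r=landmark_of(n,'cap_bar')
    if r:rs.append(ray(c,W2C(c,ss),r[0]['point']));print(n,r[0]['score'])
if len(rs)>1:P=tri(rs);print('bar',P,'tcp',s['tcp_pos'],[float(np.linalg.norm(np.cross(P-o,d)))for o,d in rs])
E
```

```text
19.3 [ 26.6   9.4 -16.9   0.3 -62.9 112.3] axial 0.0833 bar 0.1718 acr -0.2521 turn 67.3 tilt 29.2 F axial -0.2 [0.4 0.4 0. ] w 11.860102661040486 29.943265914916992
5 lin [[-0.0, 1.0, 20.0], [-0.0, 1.0, 20.0], [-0.0, 1.0, 20.0], [-0.0, 1.0, 20.0], [-0.0, 1.0, 20.0]] rot [0.002, -0.002, -0.0]
4 lin [[0.0, 0.0, 19.0], [0.0, 0.0, 19.0], [0.0, 0.0, 19.0], [0.0, 0.0, 19.0]] rot [0.0, 0.0, 0.0]
scene 0.88
```

step_arm(linear=[[0, 1, 20], [0, 1, 20], [0, 1, 20], [0, 1, 20], [0, 0, 20], [0, 0, 20], [0, 0, 20], [0, 0, 20], [0, 0, 15], [0, 0, 0]], delta_rot=[[0.002, -0.002, 0], [0.002, -0.002, 0], [0.002, -0.002, 0], [0.002, -0.002, 0], [0.002, -0.002, 0], [0, 0, 0], [0, 0, 0], [0, 0, 0], [0, 0, 0], [0, 0, 0]], grip=[0, 0, 0, 0, 0, 0, 0, 0, 0, 0])

```text
time_s: 20.75
tcp_pos: [0.5004, 0.0667, 0.0257]
ee_rot: [[0.654, 0.756, -0.002], [0.756, -0.654, -0.0], [-0.001, -0.001, -1.0]]
wrist_force: [0.4, 0.7, -0.8]
gripper_width: 0.134
gripper_force: 29.9
```

step_arm(linear=[[0, 0, 4], [0, 0, 4], [0, 0, 0], [0, 0, 0]], delta_rot=[[0, 0, 0], [0, 0, 0], [0, 0, 0], [0, 0, 0]], grip=[0, 0, 0, 0])

```text
time_s: 21.25
tcp_pos: [0.5013, 0.0664, 0.0186]
ee_rot: [[0.655, 0.755, 0.001], [0.755, -0.655, 0.001], [0.001, -0.0, -1.0]]
wrist_force: [-0.2, 0.2, -1.0]
gripper_width: 0.135
gripper_force: 29.9
```

Expected contact is at z ≈ 0.013.

step_arm(linear=[[0, 0, 2], [0, 0, 2], [0, 0, 1], [0, 0, 0]], delta_rot=[[0, 0, 0], [0, 0, 0], [0, 0, 0], [0, 0, 0]], grip=[0, 0, 0, 0])

```text
time_s: 21.75
tcp_pos: [0.5011, 0.0663, 0.0133]
ee_rot: [[0.655, 0.755, 0.0], [0.755, -0.655, 0.001], [0.001, -0.0, -1.0]]
wrist_force: [-0.7, -0.1, -1.4]
gripper_width: 0.135
gripper_force: 29.9
```

step_arm(linear=[[0, 0, 1], [0, 0, 1], [0, 0, 0]], delta_rot=[[0, 0, 0], [0, 0, 0], [0, 0, 0]], grip=[0, 0, 0])

```text
time_s: 22.12
tcp_pos: [0.5012, 0.0664, 0.0121]
ee_rot: [[0.655, 0.756, 0.001], [0.756, -0.655, 0.001], [0.001, -0.0, -1.0]]
wrist_force: [-1.7, 0.8, 4.0]
gripper_width: 0.135
gripper_force: 30.0
```

Contact, at 4 N upward. Release and retreat.

step_arm(linear=[[0, 0, 0], [0, 0, 0], [0, 0, 0], [0, 0, 0], [0, 0, -10], [0, 0, -20], [0, 0, -30], [0, 0, -30], [0, 0, -30], [0, 0, 0]], delta_rot=[[0, 0, 0], [0, 0, 0], [0, 0, 0], [0, 0, 0], [0, 0, 0], [0, 0, 0], [0, 0, 0], [0, 0, 0], [0, 0, 0], [0, 0, 0]], grip=[40, 50, 50, 50, 50, 50, 50, 50, 50, 50])

```text
time_s: 23.38
tcp_pos: [0.5029, 0.0669, 0.1346]
ee_rot: [[0.655, 0.756, 0.007], [0.756, -0.655, 0.003], [0.007, 0.003, -1.0]]
wrist_force: [0.1, 0.1, -0.7]
gripper_width: 0.576
gripper_force: 0.0
```

Run:
```python
from h import *
c,s=cam('wrist');cv2.imwrite('pics/f.png',c['img'][:,:,::-1])
rs=[];ims=[]
for n in ['scene','top','wrist']:
    c,ss=cam(n);r=landmark_of(n,'cap_bar')
    if r and r[0]['score']>.3:rs.append(ray(c,W2C(c,ss),r[0]['point']));print(n,r[0]['point'],r[0]['score'])
if len(rs)>1:print('bar',tri(rs))
print(sense()['tcp_pos'],sense()['wrist_force'])
```

```text
scene [320.1, 196.0] 0.7
wrist [278.2, 205.9] 0.87
bar [0.50396557 0.06745323 0.04111121]
[0.50057772 0.06603193 0.1305079 ] [ 0.44414955 -0.14347651  0.22012938]
```

View pics/f.png

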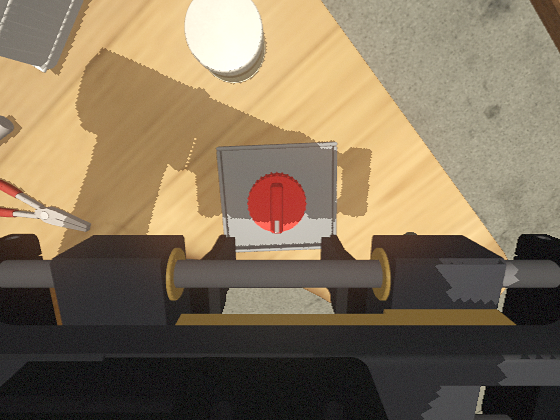

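The cap lies flat in the tray, centred at about (277,203), with its bar up at z ≈ 0.041 (expected 0.043). The gripper is clear, so I hand it in.

```bash
python3 -c "
from station import *
print(finish_job())"
```

```text
the job is handed in; nothing more can be done
None
```

The red cap was pressed, turned about 60°, lifted off and set down flat in the tray with its bar up; the job is handed in (about 24 s of arm time), but `finish_job()` returned no verdict.

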